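# Sort the empties on the sideboard

## Task

Sort the empties: stand the two brown bottles upright in the yellow crate, one in each bay, the two drinks cans upright in the grey bin, one in each bay, and the white cup upright in the blue washing-up tray. Set the glass and the cup down rather than dropping them, and leave the full jar and the steel opener where they are.

Things in the scene. Friction and masses are not known exactly. Their poses are not given: they have to be found in the camera images.
- bottle_green: Empty stubby brown glass bottle, loose, standing: round, 60 mm diameter up to 85 mm, then a shoulder narrowing to a straight neck of 26 mm diameter from 125 mm to the mouth at 160 mm; about 0.2 kg. Green paper label and a green foil collar round the top 18 mm of the neck (its mark from above). Origin: centre of the underside, z up along the axis.
- bottle_white: Empty stubby brown glass bottle, loose, standing: round, 60 mm diameter up to 85 mm, then a shoulder narrowing to a straight neck of 26 mm diameter from 125 mm to the mouth at 160 mm; about 0.2 kg. White paper label and a white foil collar round the top 18 mm of the neck (its mark from above). Origin: centre of the underside, z up along the axis.
- can_red: Empty slim aluminium drinks can, loose, standing: straight cylinder 53 mm diameter, 110 mm tall, about 30 g, red print with a red disc on its silver top. Origin: centre of the underside, z up along the axis.
- can_blue: Empty slim aluminium drinks can, loose, standing: straight cylinder 53 mm diameter, 110 mm tall, about 30 g, blue print with a blue disc on its silver top. Origin: centre of the underside, z up along the axis.
- cup: White ceramic cup without a handle, loose, standing mouth up: straight-sided, 60 mm outside diameter, 75 mm tall, wall 4 mm, about 0.18 kg. Origin: centre of the underside, z up along the axis.
- jar: Full, closed terracotta-coloured jar with a paper label and brass lid, loose, 60 mm diameter, 85 mm tall, standing among the empties; it stays where it is. Origin: centre of the underside.
- opener: Flat steel bottle opener, loose, about 135 mm long (along its x, -70 to +65 mm), 16 mm wide with a 34 mm wide head at +x, 6 mm thick, lying at the right-hand side of the empties (towards -y); it stays where it is. Origin: underside, on the centre line.
- bottle_crate: Yellow plastic bottle crate with two bays, fixed to the surface: 90 mm (x) by 175 mm (y) outside, 60 mm tall, walls 5 mm, floor 4 mm thick. A 5 mm divider of the same height in its middle makes two bays, 80 mm by 80 mm inside, side by side along its y axis; bay centres at y = -42.5 mm and +42.5 mm, x = 0. Origin: centre of the underside.
- can_bin: Grey plastic can bin with two bays, fixed to the surface: 90 mm (x) by 175 mm (y) outside, 60 mm tall, walls 5 mm, floor 4 mm thick. A 5 mm divider of the same height in its middle makes two bays, 80 mm by 80 mm inside, side by side along its y axis; bay centres at y = -42.5 mm and +42.5 mm, x = 0. Origin: centre of the underside.
- cup_tray: Blue plastic washing-up tray, fixed to the surface: 100 mm by 100 mm outside, 20 mm tall, walls 5 mm (90 mm by 90 mm inside), floor 5 mm thick. Origin: centre of the underside.
Not all that is in view belongs to the job. There is more than one size of the bottle_crate; the job needs the larger.

How it is judged:
By the outcome, as a careful person would: the job done as asked, in the order asked, and still so for the second after the job is handed in, with the robot touching nothing.
It also fails if it takes over 138 s, if anything falls off the work surface, if the arm or the gripper's body presses on something with over 40 N, if the wrist force passes 120 N, or if a joint passes its speed limit or range.

## Robot

A 6-joint arm with a two-finger parallel gripper is mounted at the origin on the work surface. World frame = base frame: x ahead of the robot, y to its left, z up, the work surface at z = 0. Lengths are in mm, angles in rad, forces in N, time in s.
With the tool pointing down it reaches from about 275 to 875 mm from the base axis. Payload 12.5 kg.
Tool frame: the origin (TCP) lies at the very end of the fingers, on their centre line; the grasp point (between the pads) lies 19 mm behind it (grip_point_offset is the distance from the TCP to the grasp point, in mm); z points along the fingers, y is the line along which they close (so a half turn about z gives the same grasp; the last joint's range is limited). The gripper opens to 85 mm and grips with 20 to 120 N. Pads are 22 mm wide; open, the fingers measure 114 mm over their backs; the gripper's body (76 mm by 85 mm) begins 54 mm behind the grasp point. The pads swing forward as they close: fully open they stand 13 mm farther back than shut.
Start: joints at [1.147, 0.351, 1.652, -0, 1.139, -0.085], TCP at [182.764, 518.731, 231.29] pointing down, gripper open.
Joint ranges: [-2.75, 2.75], [-0.79, 2.1], [0.01, 2.65], [-1.57, 4.71], [0.07, 3.14], [-2.87, 2.87]. Speed limits (rad/s): [2.22, 2.22, 2.79, 3.14, 3.14, 3.14].

## Interface

Orientations are given as a 3x3 rotation matrix whose columns are the frame's x, y, z axes.
In Python, from station import get_obs, snapshot, camera_info, job_done, grip_point_offset gives the robot as it stands. The module is installed in compiled form; this text tells all that it offers.
- The arm moves only by the tool drive_tool, never from a script. Its argument "increments" is a list of rows, each a list of 7 numbers: the turn, a rotation vector about the world's x, y, z in degrees, then the shift along the world's x, y, z in cm, then the opening in per cent of the stroke, from 0 (shut) to 100 (fully open). In form: [[wx, wy, wz, tx, ty, tz, hand], ...]. A call has 1 to 5 rows; each row is the pose to reach, as a shift and turn from the pose commanded when the call began; what a row does not reach only later rows make up. A row lasts 1/12 s, in which the tool goes at most 41.7 mm and 7.16 degrees, less where a joint would pass 70% of its speed; a pose out of reach is approached as far as the arm can. A call with a gripper value outside its range is refused whole. The fingers move at their own pace and stop on an object; "force" is the grip in N (left out, the last holds). Time passes only in rows, so rows that repeat a pose let the fingers close. It gives the time, the measured TCP pose, the force, the opening and the grip force at its end, in the units of the state.
- get_obs(): the state, without advancing time (a new reading comes with each control period).
- snapshot(name): name is "scene" or "top"; returns the picture (420x560x3 uint8, blue, green, red); there is no depth.
- camera_info(name): a dict with "mtx" (3x3 intrinsics, pixels), "cam_to_world" (4x4, takes a point from camera to world coordinates). Camera axes: x right, y down, z forward; pixel columns grow to the right and rows downward; lengths in mm; the calibration is good to about 2 mm. A picture is of the moment at which its call begins. camera_info takes no time and is no camera call.
- job_done(): hands the job in; it is judged then, once.
The state is a dict: "time_s": time; "q": joint angles; "joint_velocities": joint speeds; "joint_torque": joint torques, N m; "tool_pos": TCP position; "orientation": TCP orientation; "ft_force": force on the tool from outside, world axes, zero at the start; "torque": the same for the moment, N m; "finger_gap": finger opening in mm; "grip_force": force on a finger pad.
Only numpy, scipy, OpenCV 4.12 (cv2) and the standard library are available. Lean on these libraries where they do the work, as an engineer would, in place of code of your own. Each camera call takes 0.05 s, during which the arm holds its last target. There are 200 camera calls.

## Working session

There is one attempt and no reset: what is moved stays moved. The work goes in short steps, Python scripts to look and compute and a tool call to move; the robot and the scene stay as the last step left them, time stands still between calls to the robot, and variables do not carry over. Pictures are saved under pics/ and viewed, at most 14 in all, crops included, and the job is handed in when it is done.

Besides the shell and the picture viewer there is one more tool, called after ">>>" as a command line: name --pt "numbers of a row" for each row, then --argument value for the rest. drive_tool: Moves the arm, as the interface text tells. Its arguments: {"type":"object","properties":{"increments":{"type":"array","items":{"type":"array","items":{"type":"number"}}},"force":{"type":"number"}},"required":["increments"]}

```bash
mkdir -p pics; python3 - <<'E'
from station import *
import cv2
for n in("scene","top"):
    cv2.imwrite(f"pics/{n}0.png",snapshot(n)); c=camera_info(n); print(n,c["mtx"],c["cam_to_world"])
o=get_obs(); print(o["time_s"],o["tool_pos"],o["orientation"],o["finger_gap"],grip_point_offset)
E
```

```text
scene [[450.09055662   0.         287.73895643]
 [  0.         450.09055662 216.6394655 ]
 [  0.           0.           1.        ]] [[-5.03072823e-01  6.57082342e-01 -5.61391602e-01  1.00210719e+03]
 [ 8.64229149e-01  3.78667098e-01 -3.31238896e-01  2.97197547e+02]
 [-5.07070021e-03 -6.51808273e-01 -7.58366840e-01  7.99324364e+02]
 [ 0.00000000e+00  0.00000000e+00  0.00000000e+00  1.00000000e+00]]
top [[453.1096327    0.         274.59236241]
 [  0.         453.1096327  205.41417932]
 [  0.           0.           1.        ]] [[ 3.67184042e-04 -9.89823147e-01  1.42302508e-01  3.08834850e+02]
 [-9.99997437e-01 -4.55564695e-05  2.26341937e-03 -6.66251970e+01]
 [-2.23390208e-03 -1.42302975e-01 -9.89820627e-01  1.00875005e+03]
 [ 0.00000000e+00  0.00000000e+00  0.00000000e+00  1.00000000e+00]]
0.1 [182.66391708 518.47438659 230.8223864 ] [[-9.43153332e-01  3.32357690e-01 -3.98409434e-04]
 [ 3.32357924e-01  9.43152848e-01 -9.57240020e-04]
 [ 5.76149098e-05 -1.03523865e-03 -9.99999462e-01]] 85.41921871515936 18.700000000000003
```

View pics/top0.png

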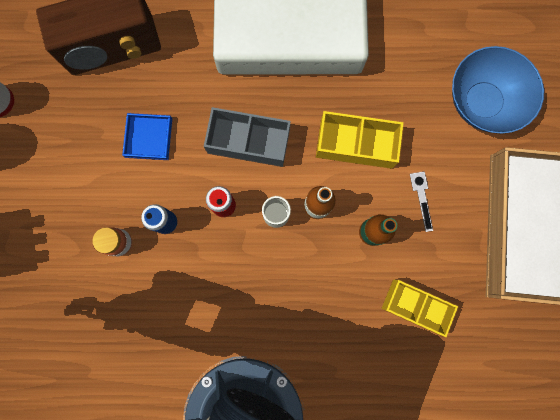

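View pics/scene0.png

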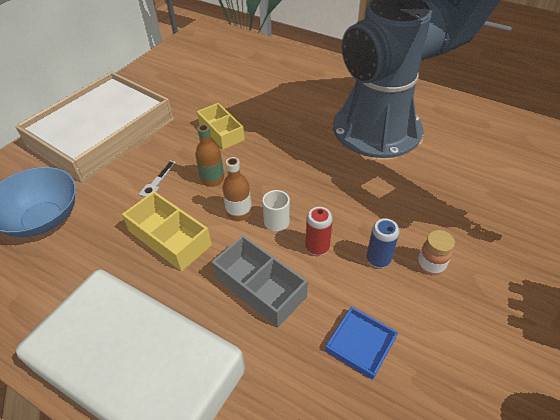

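Top view. Candidates for the crate: large yellow (360,138) and small yellow (423,307), so I take the large one. Bottles: white collar (320,200), green collar (380,230). Cans: red (220,200), blue (155,218); the jar at (110,241) and the dark or red object at the left edge (5,100) are not cans for this job. Cup: (276,211). Tray: blue square (148,136), not the round bowl (498,90). Bin: grey (247,137).

```bash
cat > h.py <<'E'
import numpy as np, cv2
from station import *
def cast(n,px,z):
    c=camera_info(n);T=np.array(c["cam_to_world"]);d=T[:3,:3]@np.linalg.inv(c["mtx"])@[px[0],px[1],1];o=T[:3,3]
    return (o+d*(z-o[2])/d[2])[:2]
def proj(n,P):
    c=camera_info(n);T=np.array(c["cam_to_world"]);p=np.array(c["mtx"])@T[:3,:3].T@(np.array(P)-T[:3,3]);return p[:2]/p[2]
E
python3 - <<'E'
import cv2,numpy as np
from h import *
a=cv2.imread("pics/top0.png"); 
cv2.imwrite("pics/crop0.png",cv2.resize(a[95:345,90:470],None,fx=2,fy=2,interpolation=cv2.INTER_CUBIC))
h=cv2.cvtColor(a,cv2.COLOR_BGR2HSV)
def comps(name,lo,hi,z,amin=60):
    m=cv2.inRange(h,lo,hi); n,l,s,c=cv2.connectedComponentsWithStats(m)
    for i in range(1,n):
        if s[i,4]>amin:
            cn=np.argwhere(l==i)[:,::-1].astype(np.float32); r=cv2.minAreaRect(cn)
            print(name,s[i,4],c[i].round(1),"rect",np.round(cv2.boxPoints(r)).astype(int).tolist(),cast("top",c[i],z).round(1))
comps("yellow",(22,150,60),(34,255,255),60)
comps("red",(0,200,100),(4,255,255),110,40); comps("red",(175,170,100),(180,255,255),110,40)
comps("blue",(100,170,60),(125,255,255),20)
comps("green",(50,60,20),(95,255,255),160,15)
comps("grey",(95,15,50),(125,90,140),60,150)
E
```

```text
yellow 3842 [359.4 139.4] rect [[315, 157], [322, 110], [404, 122], [397, 169]] [ 589.3 -247.5]
yellow 188 [100.7 243.4] rect [[89, 244], [98, 231], [115, 242], [106, 255]] [364.8 299.2]
yellow 2317 [419.6 307.3] rect [[380, 308], [394, 278], [459, 307], [446, 337]] [ 234.5 -361.5]
red 182 [217.8 197.1] rect [[210, 190], [226, 190], [226, 205], [210, 205]] [455.   49.6]
blue 1977 [147. 136.] rect [[122, 156], [126, 111], [172, 116], [167, 160]] [609.3 223.4]
blue 188 [153.6 216.2] rect [[142, 217], [153, 205], [164, 216], [153, 228]] [427.1 201.5]
green 42 [383.9 226.9] rect [[379, 221], [386, 219], [390, 232], [383, 234]] [ 390. -270.]
green 109 [365.7 234.5] rect [[356, 225], [367, 220], [379, 244], [368, 249]] [ 375.7 -235.4]
grey 2698 [249.9 137.6] rect [[203, 152], [211, 107], [290, 121], [282, 166]] [593.4 -11. ]
grey 2557 [239.1 387.8] rect [[185, 358], [302, 358], [302, 419], [185, 419]] [76.8  6.5]
```

View pics/crop0.png

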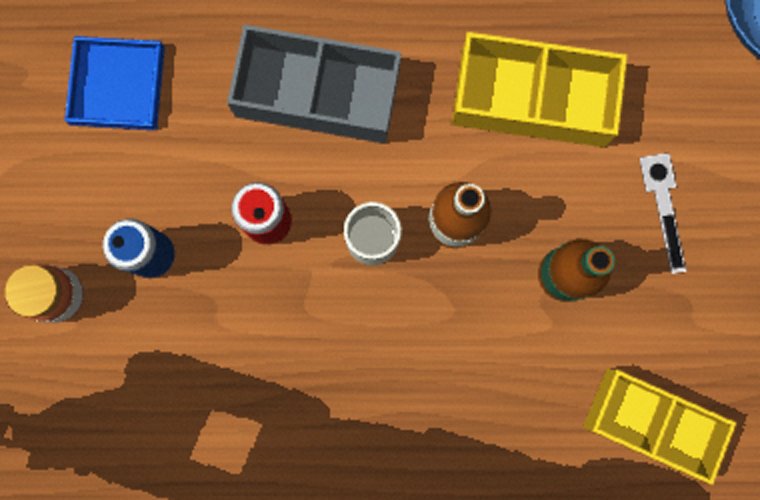

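The crop confirms the choices. Mouths at full-frame (324.5,194.5) white and (389,225.5) green. Can tops at (219,199.5) red and (155.5,217.5) blue. Cup rim at (276,211.5). Next I cast the rim corners and check them against the given sizes and the second view.

```bash
python3 - <<'E'
from h import *
f=lambda u,v:(u/2+90-.25,v/2+95-.25)
P={}
for n,u,v,z in[("white",469,199,160),("green",598,261,160),("red",258,209,110),("blue",131,245,110),("cup",372,233,75)]:
    P[n]=cast("top",f(u,v),z); print(n,P[n].round(1),"scene px",proj("scene",[*P[n],z]).round(0),"reach",np.linalg.norm(P[n]).round())
for n,cs,z in[("crate",[(467,33),(627,54),(617,133),(456,111)],60),("bin",[(243,26),(400,53),(389,131),(232,104)],60),("tray",[(73,37),(162,40),(157,128),(67,124)],20)]:
    W=np.array([cast("top",f(*c),z) for c in cs]); e=np.roll(W,-1,0)-W
    print(n,W.round(0).tolist(),"c",W.mean(0).round(1),"len",np.linalg.norm(e,axis=1).round(0),"ang",np.degrees(np.arctan2(e[:,1],e[:,0])).round(0))
    c=W[:2].mean(0); u=(W[0]-W[1])/np.linalg.norm(W[0]-W[1]); x=np.array([u[1],-u[0]])
    d=45 if n!="tray" else 50; c=c-d*x; print("  centre from far edge",c.round(1),"bays",(c+42.5*u).round(1),(c-42.5*u).round(1),"yaw",np.degrees(np.arctan2(x[1],x[0])).round(1),"scene px",[proj("scene",[*(c+k*u),z]).round(0).tolist() for k in(-87.5,87.5)])
# scene mouths check
a=cv2.imread("pics/scene0.png"); cv2.imwrite("pics/crop1.png",cv2.resize(a[115:385,105:460],None,fx=2.2,fy=2.2,interpolation=cv2.INTER_CUBIC))
E
```

```text
white [ 452.3 -159. ] scene px [233. 161.] reach 479.0
green [ 393.2 -279.3] scene px [204. 127.] reach 482.0
red [450.5  47.6] scene px [320. 213.] reach 453.0
blue [414.1 173.8] scene px [385. 225.] reach 449.0
cup [430.8 -66.9] scene px [277. 198.] reach 436.0
crate [[653.0, -170.0], [629.0, -344.0], [541.0, -330.0], [565.0, -157.0]] c [ 596.9 -250.3] len [175.  89. 174.  88.] ang [-98. 171.  82.  -9.]
  centre from far edge [ 596.1 -251. ] bays [ 601.9 -208.9] [ 590.3 -293.1] yaw -7.8 scene px [[138.0, 202.0], [193.0, 240.0]]
bin [[661.0, 74.0], [630.0, -97.0], [543.0, -85.0], [573.0, 84.0]] c [601.7  -6.1] len [174.  88. 172.  88.] ang [-100.  172.   80.   -7.]
  centre from far edge [601.1  -3.8] bays [608.6  38.1] [593.6 -45.6] yaw -10.2 scene px [[229.0, 247.0], [294.0, 295.0]]
tray [[663.0, 273.0], [659.0, 172.0], [557.0, 174.0], [561.0, 275.0]] c [609.8 223.2] len [101. 102. 101. 101.] ang [-92. 179.  87.  -1.]
  centre from far edge [610.8 224. ] bays [612.3 266.4] [609.3 181.5] yaw -2.0 scene px [[321.0, 314.0], [406.0, 361.0]]
```

View pics/crop1.png

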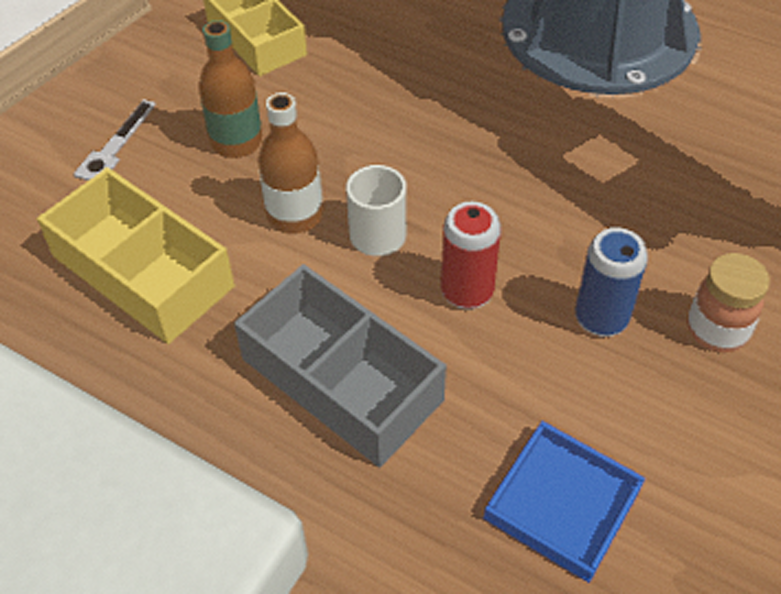

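The scene crop agrees with the projections: mouths at (233,161) and (204,128), can tops at (319,214) and (386,226), cup at (276,199), all within about 2 mm. Container sizes also check out (175x88 and 101x101). I'll keep one tool yaw (closing along x, about -8.5°) and start with the white bottle.

>>> drive_tool --pt "0 0 -6 1.35 -3.39 0 70" --pt "0 0 -12 2.7 -6.78 0 70" --pt "0 0 -18 4.04 -10.16 0 70" --pt "0 0 -24 5.39 -13.55 0 70" --pt "0 0 -30 6.74 -16.94 0 70" --force 30

```text
time_s: 0.52
tool_pos: [250.2, 347.6, 231.0]
orientation: [[-0.647, 0.762, -0.0], [0.762, 0.647, -0.0], [-0.0, -0.0, -1.0]]
ft_force: [0.3, 0.2, 0.1]
finger_gap: 60.1
grip_force: 0.0
```

>>> drive_tool --pt "0 0 -6 1.35 -3.39 0 70" --pt "0 0 -12 2.7 -6.78 0 70" --pt "0 0 -18 4.04 -10.16 0 70" --pt "0 0 -24 5.39 -13.55 0 70" --pt "0 0 -30 6.74 -16.94 0 70"

```text
time_s: 0.93
tool_pos: [317.6, 178.3, 231.3]
orientation: [[-0.179, 0.984, 0.0], [0.984, 0.179, 0.0], [0.0, 0.0, -1.0]]
ft_force: [0.8, 0.5, -0.1]
finger_gap: 59.8
grip_force: 0.0
```

>>> drive_tool --pt "0 0 -4 1.35 -3.39 0 70" --pt "0 0 -8 2.7 -6.78 0 70" --pt "0 0 -12 4.04 -10.16 0 70" --pt "0 0 -16 5.39 -13.55 0 70" --pt "0 0 -19 6.74 -16.94 0 70"

```text
time_s: 1.35
tool_pos: [385.1, 8.6, 231.3]
orientation: [[0.15, 0.989, 0.0], [0.989, -0.15, 0.0], [0.0, 0.0, -1.0]]
ft_force: [-0.0, 1.1, -0.5]
finger_gap: 59.7
grip_force: 0.0
```

>>> drive_tool --pt "0 0 0 1.9 -4 0 70" --pt "0 0 0 3.5 -8 0 70" --pt "0 0 0 5 -12 0 70" --pt "0 0 0 6 -15 0 70" --pt "0 0 0 6.74 -16.94 0 70"

```text
time_s: 1.77
tool_pos: [452.9, -162.3, 231.0]
orientation: [[0.148, 0.989, -0.0], [0.989, -0.148, -0.0], [-0.0, 0.0, -1.0]]
ft_force: [-0.8, 0.7, -0.2]
finger_gap: 60.0
grip_force: 0.0
```

>>> drive_tool --pt "0 0 0 0 0 -2.5 70" --pt "0 0 0 0 0 -5 70" --pt "0 0 0 0 0 -7.5 70" --pt "0 0 0 0 0 -9.5 70" --pt "0 0 0 0 0 -10.4 70"

```text
time_s: 2.18
tool_pos: [451.1, -158.4, 124.8]
orientation: [[0.146, 0.989, -0.003], [0.989, -0.146, 0.002], [0.001, -0.004, -1.0]]
ft_force: [-1.5, 0.9, 0.4]
finger_gap: 59.9
grip_force: 0.0
```

>>> drive_tool --pt "0 0 0 0 0 0 70" --pt "0 0 0 0 0 0 20" --pt "0 0 0 0 0 0 20" --pt "0 0 0 0 0 0 20" --pt "0 0 0 0 0 0 20" --force 30

```text
time_s: 2.6
tool_pos: [453.2, -159.2, 128.5]
orientation: [[0.146, 0.989, 0.003], [0.989, -0.146, -0.001], [-0.001, 0.003, -1.0]]
ft_force: [2.0, 0.2, 5.9]
finger_gap: 25.0
grip_force: 29.8
```

>>> drive_tool --pt "0 0 0 0 0 0 20" --pt "0 0 0 0 0 0 20" --pt "0 0 0 0 0 0.5 20" --pt "0 0 0 0 0 1.2 20" --pt "0 0 0 0 0 2 20"

```text
time_s: 3.02
tool_pos: [452.0, -158.7, 147.8]
orientation: [[0.146, 0.989, -0.001], [0.989, -0.146, 0.0], [0.0, -0.001, -1.0]]
ft_force: [0.4, -0.6, -2.1]
finger_gap: 24.9
grip_force: 29.8
```

>>> drive_tool --pt "0 0 0 0 0 1 20" --pt "0 0 0 0 0 2.5 20" --pt "0 0 0 0 0 4.5 20" --pt "0 0 0 0 0 6 20" --pt "0 0 0 0.5 -0.2 7 20"

```text
time_s: 3.43
tool_pos: [457.2, -160.8, 219.7]
orientation: [[0.146, 0.989, 0.001], [0.989, -0.146, -0.001], [-0.0, 0.002, -1.0]]
ft_force: [0.7, 0.1, -1.5]
finger_gap: 25.1
grip_force: 29.8
```

>>> drive_tool --pt "0 0 0 1.5 -0.5 0 20" --pt "0 0 0 3 -1 0 20" --pt "0 0 0 4.5 -1.5 0 20" --pt "0 0 0 6 -2 0 20" --pt "0 0 0 7.5 -2.5 0 20"

```text
time_s: 3.85
tool_pos: [533.0, -186.0, 218.2]
orientation: [[0.146, 0.989, 0.0], [0.989, -0.146, -0.0], [-0.0, 0.0, -1.0]]
ft_force: [1.3, 0.4, -3.0]
finger_gap: 25.4
grip_force: 29.9
```

>>> drive_tool --pt "0 0 0 2 -0.7 0 20" --pt "0 0 0 4 -1.3 0 20" --pt "0 0 0 5.5 -1.8 0 20" --pt "0 0 0 6.5 -2.1 0 20" --pt "0 0 0 7 -2.3 0 20"

```text
time_s: 4.27
tool_pos: [603.2, -209.1, 217.8]
orientation: [[0.146, 0.989, 0.0], [0.989, -0.146, -0.0], [-0.0, 0.0, -1.0]]
ft_force: [-0.2, 0.1, -3.5]
finger_gap: 25.2
grip_force: 29.9
```

```bash
python3 - <<'E'
from h import *
print(get_obs()["tool_pos"])
a=np.hstack([cv2.resize(snapshot("top")[95:345,260:460],None,fx=1.9,fy=1.9),cv2.resize(snapshot("scene")[50:300,80:280],None,fx=1.9,fy=1.9)])
cv2.imwrite("pics/p1.png",a)
E
```

```text
[ 603.22218945 -209.10894982  217.82320141]
```

View pics/p1.png

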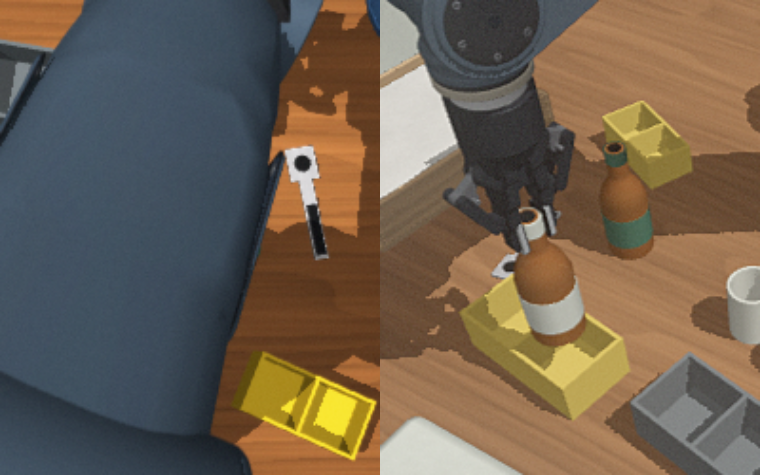

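The bottle hangs upright over the left bay (scene crop about (545,330)). Lowering it gently.

>>> drive_tool --pt "0 0 0 0 0 -1.5 20" --pt "0 0 0 0 0 -3 20" --pt "0 0 0 0 0 -4.5 20" --pt "0 0 0 0 0 -5.8 20" --pt "0 0 0 0 0 -6.8 20"

```text
time_s: 4.78
tool_pos: [601.6, -208.6, 148.4]
orientation: [[0.146, 0.989, -0.001], [0.989, -0.146, 0.0], [0.0, -0.001, -1.0]]
ft_force: [0.3, -1.2, -2.6]
finger_gap: 25.3
grip_force: 30.0
```

>>> drive_tool --pt "0 0 0 0 0 -0.6 20" --pt "0 0 0 0 0 -1 20" --pt "0 0 0 0 0 -1.3 20" --pt "0 0 0 0 0 -1.5 20" --pt "0 0 0 0 0 -1.6 20"

```text
time_s: 5.2
tool_pos: [602.5, -208.9, 133.5]
orientation: [[0.146, 0.989, 0.001], [0.989, -0.146, -0.0], [-0.0, 0.001, -1.0]]
ft_force: [0.5, 0.5, -2.2]
finger_gap: 25.1
grip_force: 29.9
```

>>> drive_tool --pt "0 0 0 0 0 -0.05 20" --pt "0 0 0 0 0 -0.1 20" --pt "0 0 0 0 0 -0.15 20" --pt "0 0 0 0 0 -0.15 20" --pt "0 0 0 0 0 -0.15 20"

```text
time_s: 5.62
tool_pos: [602.8, -209.0, 132.5]
orientation: [[0.146, 0.989, 0.001], [0.989, -0.146, -0.001], [-0.0, 0.001, -1.0]]
ft_force: [1.3, 0.7, 4.8]
finger_gap: 25.4
grip_force: 30.4
```

Contact felt (Fz went from -2 to +5). Release and rise, then go to the green bottle.

>>> drive_tool --pt "0 0 0 0 0 0 60" --pt "0 0 0 0 0 0 60" --pt "0 0 0 0 0 0 60" --pt "0 0 0 0 0 0 60" --pt "0 0 0 0 0 1 60"

```text
time_s: 6.03
tool_pos: [601.4, -208.5, 140.2]
orientation: [[0.146, 0.989, -0.003], [0.989, -0.146, 0.001], [0.001, -0.003, -1.0]]
ft_force: [0.3, 0.6, -0.1]
finger_gap: 50.8
grip_force: 0.0
```

>>> drive_tool --pt "0 0 0 0 0 1.5 60" --pt "0 0 0 0 0 4 60" --pt "0 0 0 0 0 6.5 60" --pt "0 0 0 0 0 8.5 60" --pt "0 0 0 0 0 9 60"

```text
time_s: 6.45
tool_pos: [603.5, -209.4, 236.2]
orientation: [[0.146, 0.989, 0.005], [0.989, -0.146, -0.002], [-0.001, 0.006, -1.0]]
ft_force: [0.9, 0.1, 0.5]
finger_gap: 51.5
grip_force: 0.0
```

>>> drive_tool --pt "0 0 0 -2 -0.7 0 60" --pt "0 0 0 -5 -1.7 0 60" --pt "0 0 0 -8 -2.7 0 60" --pt "0 0 0 -11 -3.7 0 60" --pt "0 0 0 -13 -4.4 0 60"

```text
time_s: 6.87
tool_pos: [469.9, -253.1, 231.4]
orientation: [[0.147, 0.989, -0.001], [0.989, -0.147, 0.0], [0.0, -0.001, -1.0]]
ft_force: [-0.0, -0.5, 0.0]
finger_gap: 51.1
grip_force: 0.0
```

>>> drive_tool --pt "0 0 0 -2.5 -0.8 0 60" --pt "0 0 0 -5 -1.7 0 60" --pt "0 0 0 -7 -2.3 0 60" --pt "0 0 0 -7.9 -2.6 0 60" --pt "0 0 0 -7.9 -2.6 0 60"

```text
time_s: 7.28
tool_pos: [392.2, -279.2, 231.8]
orientation: [[0.148, 0.989, -0.0], [0.989, -0.148, 0.0], [0.0, -0.0, -1.0]]
ft_force: [0.3, -0.5, -0.3]
finger_gap: 51.0
grip_force: 0.0
```

```bash
python3 - <<'E'
from h import *
print(get_obs()["tool_pos"])
a=np.hstack([cv2.resize(snapshot("top")[95:345,260:460],None,fx=1.9,fy=1.9),cv2.resize(snapshot("scene")[50:300,80:280],None,fx=1.9,fy=1.9)])
cv2.imwrite("pics/p2.png",a)
E
```

```text
[ 392.15701845 -279.23704604  231.75729143]
```

View pics/p2.png

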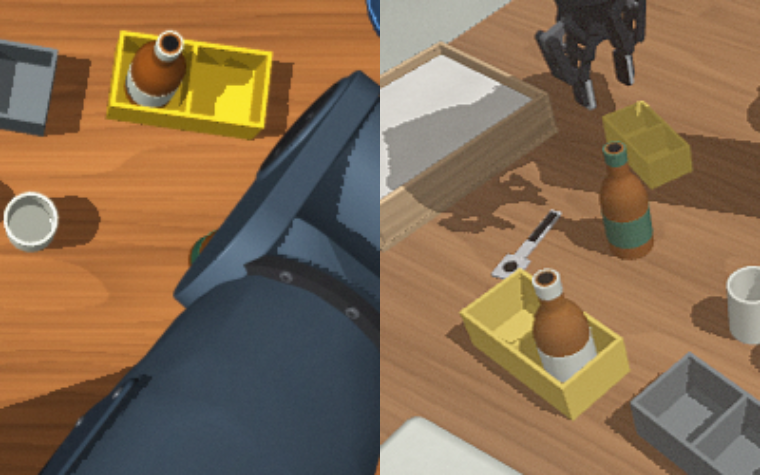

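The white bottle stands upright in the left bay. The gripper is above the green bottle.

>>> drive_tool --pt "0 0 0 0.1 0 -2.5 60" --pt "0 0 0 0.1 0 -5 60" --pt "0 0 0 0.1 0 -7.5 60" --pt "0 0 0 0.1 0 -9.5 60" --pt "0 0 0 0.1 0 -10.45 60"

```text
time_s: 7.8
tool_pos: [394.5, -277.8, 124.8]
orientation: [[0.145, 0.989, -0.002], [0.989, -0.145, 0.002], [0.002, -0.003, -1.0]]
ft_force: [-0.9, -0.0, 0.1]
finger_gap: 51.4
grip_force: 0.0
```

>>> drive_tool --pt "0 0 0 0 0 0 60" --pt "0 0 0 0 0 0 20" --pt "0 0 0 0 0 0 20" --pt "0 0 0 0 0 0 20" --pt "0 0 0 0 0 0 20" --force 30

```text
time_s: 8.22
tool_pos: [395.0, -279.3, 128.5]
orientation: [[0.146, 0.989, 0.002], [0.989, -0.146, -0.001], [-0.001, 0.002, -1.0]]
ft_force: [0.8, 1.1, 5.1]
finger_gap: 25.1
grip_force: 30.0
```

>>> drive_tool --pt "0 0 0 0 0 0 20" --pt "0 0 0 0 0 0 20" --pt "0 0 0 0 0 0.5 20" --pt "0 0 0 0 0 1.2 20" --pt "0 0 0 0 0 2 20"

```text
time_s: 8.63
tool_pos: [394.2, -278.8, 147.9]
orientation: [[0.146, 0.989, -0.0], [0.989, -0.146, 0.0], [0.0, -0.0, -1.0]]
ft_force: [-0.6, 0.9, -1.9]
finger_gap: 25.0
grip_force: 29.7
```

>>> drive_tool --pt "0 0 0 0 0 1 20" --pt "0 0 0 0 0 2.5 20" --pt "0 0 0 0 0 4.5 20" --pt "0 0 0 0 0 6 20" --pt "0 0 0 0.6 0 7 20"

```text
time_s: 9.05
tool_pos: [400.2, -279.1, 219.8]
orientation: [[0.147, 0.989, 0.001], [0.989, -0.147, -0.001], [-0.001, 0.002, -1.0]]
ft_force: [0.7, 0.0, -1.6]
finger_gap: 24.7
grip_force: 29.7
```

>>> drive_tool --pt "0 0 0 1.6 -0.2 0 20" --pt "0 0 0 3.6 -0.4 0 20" --pt "0 0 0 5.6 -0.6 0 20" --pt "0 0 0 7.8 -0.8 0 20" --pt "0 0 0 10 -1 0 20"

```text
time_s: 9.47
tool_pos: [501.3, -288.9, 218.3]
orientation: [[0.146, 0.989, 0.001], [0.989, -0.146, -0.0], [-0.0, 0.001, -1.0]]
ft_force: [0.1, -0.2, -1.1]
finger_gap: 25.3
grip_force: 29.8
```

>>> drive_tool --pt "0 0 0 2.2 -0.1 0 20" --pt "0 0 0 4.4 -0.2 0 20" --pt "0 0 0 6.4 -0.3 0 20" --pt "0 0 0 8 -0.4 0 20" --pt "0 0 0 9 -0.4 0 20"

```text
time_s: 9.88
tool_pos: [591.7, -292.8, 218.0]
orientation: [[0.146, 0.989, 0.001], [0.989, -0.146, -0.0], [-0.0, 0.001, -1.0]]
ft_force: [-0.9, -0.4, -2.5]
finger_gap: 25.2
grip_force: 29.8
```

>>> drive_tool --pt "0 0 0 0 0 -1.5 20" --pt "0 0 0 0 0 -3 20" --pt "0 0 0 0 0 -4.5 20" --pt "0 0 0 0 0 -5.8 20" --pt "0 0 0 0 0 -6.8 20"

```text
time_s: 10.3
tool_pos: [590.1, -292.8, 148.7]
orientation: [[0.146, 0.989, -0.001], [0.989, -0.146, 0.0], [0.0, -0.001, -1.0]]
ft_force: [0.1, -0.2, -2.5]
finger_gap: 25.4
grip_force: 29.8
```

>>> drive_tool --pt "0 0 0 0 0 -0.6 20" --pt "0 0 0 0 0 -1 20" --pt "0 0 0 0 0 -1.3 20" --pt "0 0 0 0 0 -1.5 20" --pt "0 0 0 0 0 -1.6 20"

```text
time_s: 10.72
tool_pos: [590.5, -293.0, 133.6]
orientation: [[0.146, 0.989, 0.0], [0.989, -0.146, -0.0], [-0.0, 0.0, -1.0]]
ft_force: [-0.2, 0.8, -1.0]
finger_gap: 25.1
grip_force: 29.8
```

>>> drive_tool --pt "0 0 0 0 0 -0.05 20" --pt "0 0 0 0 0 -0.1 20" --pt "0 0 0 0 0 -0.15 20" --pt "0 0 0 0 0 -0.15 20" --pt "0 0 0 0 0 -0.15 20"

```text
time_s: 11.13
tool_pos: [590.6, -293.0, 132.5]
orientation: [[0.146, 0.989, 0.001], [0.989, -0.146, -0.001], [-0.0, 0.001, -1.0]]
ft_force: [-1.6, 0.8, 6.3]
finger_gap: 24.9
grip_force: 30.3
```

Contact again. Release, rise, and go to the red can.

>>> drive_tool --pt "0 0 0 0 0 0 60" --pt "0 0 0 0 0 0 60" --pt "0 0 0 0 0 0 60" --pt "0 0 0 0 0 0 60" --pt "0 0 0 0 0 1 60"

```text
time_s: 11.55
tool_pos: [589.5, -292.4, 140.1]
orientation: [[0.146, 0.989, -0.003], [0.989, -0.146, 0.002], [0.001, -0.003, -1.0]]
ft_force: [0.5, 0.9, -0.4]
finger_gap: 51.0
grip_force: 0.0
```

>>> drive_tool --pt "0 0 0 0 0 1.5 60" --pt "0 0 0 0 0 4 60" --pt "0 0 0 0 0 6.5 60" --pt "0 0 0 0 0 8.5 60" --pt "0 0 0 0 0 9 60"

```text
time_s: 11.97
tool_pos: [591.5, -293.5, 236.3]
orientation: [[0.146, 0.989, 0.005], [0.989, -0.146, -0.003], [-0.002, 0.005, -1.0]]
ft_force: [0.5, 0.3, 0.8]
finger_gap: 51.4
grip_force: 0.0
```

>>> drive_tool --pt "0 0 0 -2 1.5 0 100" --pt "0 0 0 -5 3.5 0 100" --pt "0 0 0 -8 5.5 0 100" --pt "0 0 0 -10 8 0 100" --pt "0 0 0 -11 11 0 100"

```text
time_s: 12.38
tool_pos: [477.8, -182.3, 231.4]
orientation: [[0.148, 0.989, -0.001], [0.989, -0.148, 0.0], [0.0, -0.001, -1.0]]
ft_force: [1.2, -0.3, 0.7]
finger_gap: 85.3
grip_force: 0.0
```

>>> drive_tool --pt "0 0 0 -0.6 3 0 100" --pt "0 0 0 -1.2 6 0 100" --pt "0 0 0 -1.8 9 0 100" --pt "0 0 0 -2.4 12 0 100" --pt "0 0 0 -3 15 0 100"

```text
time_s: 12.8
tool_pos: [449.6, -31.5, 231.6]
orientation: [[0.146, 0.989, -0.0], [0.989, -0.146, 0.0], [-0.0, -0.0, -1.0]]
ft_force: [-0.1, -0.3, 0.9]
finger_gap: 85.6
grip_force: 0.0
```

>>> drive_tool --pt "0 0 0 0 3 0 100" --pt "0 0 0 0 5.5 0 100" --pt "0 0 0 0 7.3 0 100" --pt "0 0 0 0 8.06 0 100" --pt "0 0 0 0 8.06 0 100"

```text
time_s: 13.22
tool_pos: [450.2, 48.7, 231.6]
orientation: [[0.144, 0.99, -0.0], [0.99, -0.144, 0.0], [0.0, -0.0, -1.0]]
ft_force: [-0.4, -0.2, -0.3]
finger_gap: 85.7
grip_force: 0.0
```

```bash
python3 - <<'E'
from h import *
o=get_obs();print(o["tool_pos"],o["finger_gap"])
a=np.hstack([cv2.resize(snapshot("top")[95:345,130:410],None,fx=1.4,fy=1.4),cv2.resize(snapshot("scene")[90:340,140:420],None,fx=1.4,fy=1.4)])
cv2.imwrite("pics/p3.png",a)
E
```

```text
[450.15751822  48.67646475 231.61269765] 85.6806053441296
```

View pics/p3.png

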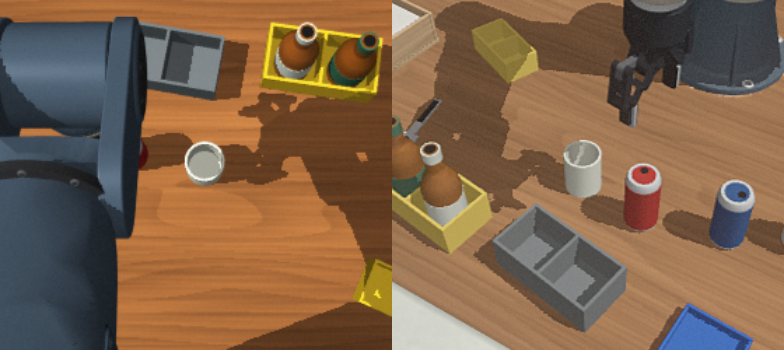

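Both bottles stand in the yellow crate. Now the red can.

>>> drive_tool --pt "0 0 0 0 0 -3 100" --pt "0 0 0 0 0 -6 100" --pt "0 0 0 0 0 -9 100" --pt "0 0 0 0 0 -11.5 100" --pt "0 0 0 0 0 -13 100"

```text
time_s: 13.73
tool_pos: [449.3, 46.4, 99.4]
orientation: [[0.148, 0.989, -0.003], [0.989, -0.148, -0.0], [-0.001, -0.003, -1.0]]
ft_force: [-0.5, -0.8, -1.0]
finger_gap: 85.5
grip_force: 0.0
```

>>> drive_tool --pt "0 0 0 0 0 -1.5 100" --pt "0 0 0 0 0 -2.5 100" --pt "0 0 0 0 0 -3.2 100" --pt "0 0 0 0 0 -3.2 100" --pt "0 0 0 0 0 -3.2 100"

```text
time_s: 14.15
tool_pos: [450.6, 47.4, 70.0]
orientation: [[0.147, 0.989, 0.0], [0.989, -0.147, -0.0], [-0.0, 0.0, -1.0]]
ft_force: [-0.5, -1.1, 0.6]
finger_gap: 86.0
grip_force: 0.0
```

>>> drive_tool --pt "0 0 0 0 0 0 50" --pt "0 0 0 0 0 0 50" --pt "0 0 0 0 0 0 50" --pt "0 0 0 0 0 0 50" --pt "0 0 0 0 0 0 50" --force 20

```text
time_s: 14.57
tool_pos: [451.0, 47.8, 70.4]
orientation: [[0.146, 0.989, 0.002], [0.989, -0.146, -0.0], [0.0, 0.002, -1.0]]
ft_force: [1.7, -0.8, 6.2]
finger_gap: 53.0
grip_force: 20.4
```

>>> drive_tool --pt "0 0 0 0 0 0 50" --pt "0 0 0 0 0 0 50" --pt "0 0 0 0 0 0.5 50" --pt "0 0 0 0 0 1.2 50" --pt "0 0 0 0 0 2 50"

```text
time_s: 14.98
tool_pos: [450.1, 47.7, 90.3]
orientation: [[0.146, 0.989, -0.001], [0.989, -0.146, -0.0], [-0.0, -0.001, -1.0]]
ft_force: [-0.3, 0.9, -0.7]
finger_gap: 53.1
grip_force: 20.9
```

>>> drive_tool --pt "0 0 0 0 0 1.5 50" --pt "0 0 0 0 0 3.5 50" --pt "0 0 0 0 0 5.5 50" --pt "0 0 0 0 0 6.8 50" --pt "0 0 0 0 0 7 50"

```text
time_s: 15.4
tool_pos: [451.4, 47.8, 162.5]
orientation: [[0.146, 0.989, 0.004], [0.989, -0.146, 0.0], [0.001, 0.004, -1.0]]
ft_force: [0.8, 0.1, -0.7]
finger_gap: 52.7
grip_force: 21.0
```

>>> drive_tool --pt "0 0 0 1.2 -0.8 0 50" --pt "0 0 0 2.7 -1.8 0 50" --pt "0 0 0 4.5 -3 0 50" --pt "0 0 0 6.3 -4.2 0 50" --pt "0 0 0 8 -5.3 0 50"

```text
time_s: 15.82
tool_pos: [530.8, -5.9, 159.4]
orientation: [[0.146, 0.989, -0.001], [0.989, -0.146, 0.0], [-0.0, -0.001, -1.0]]
ft_force: [-0.7, 0.5, -0.2]
finger_gap: 52.6
grip_force: 21.0
```

>>> drive_tool --pt "0 0 0 1.7 -1.1 0 50" --pt "0 0 0 3.4 -2.2 0 50" --pt "0 0 0 5 -3.2 0 50" --pt "0 0 0 6 -3.9 0 50" --pt "0 0 0 6.4 -4.15 0 50"

```text
time_s: 16.23
tool_pos: [595.1, -47.7, 159.1]
orientation: [[0.147, 0.989, -0.001], [0.989, -0.147, -0.0], [-0.0, -0.001, -1.0]]
ft_force: [-0.4, 0.3, -0.5]
finger_gap: 53.0
grip_force: 21.0
```

>>> drive_tool --pt "0 0 0 0 0 -1.5 50" --pt "0 0 0 0 0 -3 50" --pt "0 0 0 0 0 -4.5 50" --pt "0 0 0 0 0 -5.8 50" --pt "0 0 0 0 0 -6.8 50"

```text
time_s: 16.65
tool_pos: [593.4, -46.3, 90.4]
orientation: [[0.146, 0.989, -0.002], [0.989, -0.146, 0.0], [0.0, -0.002, -1.0]]
ft_force: [-0.0, 0.3, 0.3]
finger_gap: 53.0
grip_force: 21.0
```

>>> drive_tool --pt "0 0 0 0 0 -0.6 50" --pt "0 0 0 0 0 -1 50" --pt "0 0 0 0 0 -1.3 50" --pt "0 0 0 0 0 -1.5 50" --pt "0 0 0 0 0 -1.6 50"

```text
time_s: 17.07
tool_pos: [594.5, -46.8, 76.0]
orientation: [[0.146, 0.989, 0.0], [0.989, -0.146, -0.0], [-0.0, 0.0, -1.0]]
ft_force: [0.7, -0.7, 0.0]
finger_gap: 53.0
grip_force: 21.0
```

>>> drive_tool --pt "0 0 0 0 0 -0.05 50" --pt "0 0 0 0 0 -0.1 50" --pt "0 0 0 0 0 -0.15 50" --pt "0 0 0 0 0 -0.15 50" --pt "0 0 0 0 0 -0.15 50"

```text
time_s: 17.48
tool_pos: [594.5, -46.8, 74.6]
orientation: [[0.146, 0.989, 0.001], [0.989, -0.146, -0.0], [-0.0, 0.001, -1.0]]
ft_force: [0.5, 0.8, 0.2]
finger_gap: 52.7
grip_force: 20.8
```

>>> drive_tool --pt "0 0 0 0 0 -0.05 50" --pt "0 0 0 0 0 -0.1 50" --pt "0 0 0 0 0 -0.1 50" --pt "0 0 0 0 0 -0.1 75" --pt "0 0 0 0 0 -0.1 100"

```text
time_s: 17.9
tool_pos: [594.2, -46.7, 73.2]
orientation: [[0.146, 0.989, -0.0], [0.989, -0.146, 0.0], [-0.0, -0.0, -1.0]]
ft_force: [-0.7, 0.5, -1.4]
finger_gap: 74.4
grip_force: 0.0
```

>>> drive_tool --pt "0 0 0 0 0 0 100" --pt "0 0 0 0 0 0 100" --pt "0 0 0 0 0 1 100" --pt "0 0 0 0 0 3 100" --pt "0 0 0 0 0 6 100"

```text
time_s: 18.32
tool_pos: [593.1, -46.6, 132.5]
orientation: [[0.146, 0.989, -0.004], [0.989, -0.146, 0.001], [0.0, -0.004, -1.0]]
ft_force: [-0.1, -0.8, -0.1]
finger_gap: 85.6
grip_force: 0.0
```

>>> drive_tool --pt "0 0 0 -1 1 3 100" --pt "0 0 0 -3.5 4 5 100" --pt "0 0 0 -6 7 6 100" --pt "0 0 0 -8 9.8 6 100" --pt "0 0 0 -9.5 11.6 6 100"

```text
time_s: 18.73
tool_pos: [497.8, 71.1, 194.8]
orientation: [[0.146, 0.989, 0.002], [0.989, -0.146, 0.0], [0.001, 0.002, -1.0]]
ft_force: [0.6, 0.2, 0.5]
finger_gap: 85.4
grip_force: 0.0
```

>>> drive_tool --pt "0 0 0 -2.2 2.6 0 100" --pt "0 0 0 -4.5 5.5 0 100" --pt "0 0 0 -6.8 8.5 0 100" --pt "0 0 0 -8.1 10 0 100" --pt "0 0 0 -8.5 10.45 0 100"

```text
time_s: 19.15
tool_pos: [412.5, 175.5, 194.0]
orientation: [[0.144, 0.99, 0.0], [0.99, -0.144, 0.0], [0.0, 0.0, -1.0]]
ft_force: [0.5, 0.0, -0.4]
finger_gap: 85.2
grip_force: 0.0
```

```bash
python3 - <<'E'
from h import *
o=get_obs();print(o["tool_pos"],o["finger_gap"])
a=np.hstack([cv2.resize(snapshot("top")[95:345,130:410],None,fx=1.4,fy=1.4),cv2.resize(snapshot("scene")[90:340,180:460],None,fx=1.4,fy=1.4)])
cv2.imwrite("pics/p4.png",a)
E
```

```text
[412.5417027  175.50368577 193.99035299] 85.23552256833912
```

View pics/p4.png

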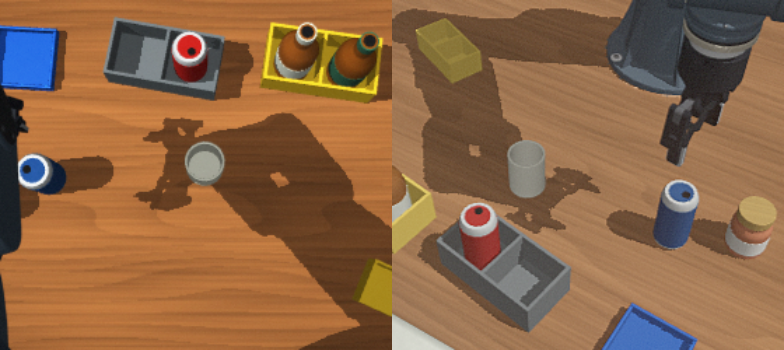

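The red can stands in the right bay; the blue can is still in place below the gripper.

>>> drive_tool --pt "0 0 0 0 0 -2 100" --pt "0 0 0 0 0 -4.5 100" --pt "0 0 0 0 0 -7 100" --pt "0 0 0 0 0 -9 100" --pt "0 0 0 0 0 -10.5 100"

```text
time_s: 19.67
tool_pos: [414.9, 172.5, 86.8]
orientation: [[0.148, 0.989, -0.001], [0.989, -0.148, -0.0], [-0.001, -0.001, -1.0]]
ft_force: [-0.6, 0.6, -0.0]
finger_gap: 85.7
grip_force: 0.0
```

>>> drive_tool --pt "0 0 0 0 0 -1 100" --pt "0 0 0 0 0 -1.6 100" --pt "0 0 0 0 0 -1.85 100" --pt "0 0 0 0 0 -1.85 100" --pt "0 0 0 0 0 -1.85 100"

```text
time_s: 20.08
tool_pos: [414.9, 173.7, 70.4]
orientation: [[0.146, 0.989, 0.001], [0.989, -0.146, 0.0], [0.0, 0.001, -1.0]]
ft_force: [0.5, -0.0, -0.1]
finger_gap: 85.5
grip_force: 0.0
```

>>> drive_tool --pt "0 0 0 0 0 0 50" --pt "0 0 0 0 0 0 50" --pt "0 0 0 0 0 0 50" --pt "0 0 0 0 0 0 50" --pt "0 0 0 0 0 0 50" --force 20

```text
time_s: 20.5
tool_pos: [414.8, 173.9, 70.3]
orientation: [[0.146, 0.989, 0.001], [0.989, -0.146, 0.0], [0.001, 0.001, -1.0]]
ft_force: [0.4, -0.6, 5.4]
finger_gap: 52.9
grip_force: 21.3
```

>>> drive_tool --pt "0 0 0 0 0 0 50" --pt "0 0 0 0 0 0 50" --pt "0 0 0 0 0 0.5 50" --pt "0 0 0 0 0 1.2 50" --pt "0 0 0 0 0 2 50"

```text
time_s: 20.92
tool_pos: [414.1, 173.7, 90.3]
orientation: [[0.146, 0.989, -0.001], [0.989, -0.146, -0.0], [-0.0, -0.001, -1.0]]
ft_force: [0.4, -0.2, -0.3]
finger_gap: 53.0
grip_force: 21.1
```

>>> drive_tool --pt "0 0 0 0 0 1.5 50" --pt "0 0 0 0 0 3.5 50" --pt "0 0 0 0 0 5.5 50" --pt "0 0 0 0.5 -0.35 6.8 50" --pt "0 0 0 1.4 -1 7 50"

```text
time_s: 21.33
tool_pos: [429.2, 164.2, 162.6]
orientation: [[0.145, 0.989, 0.004], [0.989, -0.145, 0.001], [0.002, 0.004, -1.0]]
ft_force: [-0.0, 0.2, 0.3]
finger_gap: 52.5
grip_force: 21.2
```

>>> drive_tool --pt "0 0 0 1.5 -1.1 0 50" --pt "0 0 0 3.5 -2.5 0 50" --pt "0 0 0 5.5 -3.9 0 50" --pt "0 0 0 7.5 -5.3 0 50" --pt "0 0 0 9.5 -6.7 0 50"

```text
time_s: 21.75
tool_pos: [524.3, 95.4, 159.4]
orientation: [[0.146, 0.989, -0.001], [0.989, -0.146, -0.0], [-0.0, -0.001, -1.0]]
ft_force: [0.0, 0.2, 0.3]
finger_gap: 52.8
grip_force: 21.2
```

>>> drive_tool --pt "0 0 0 2 -1.4 0 50" --pt "0 0 0 4.2 -2.9 0 50" --pt "0 0 0 6.4 -4.5 0 50" --pt "0 0 0 7.9 -5.6 0 50" --pt "0 0 0 8.5 -6 0 50"

```text
time_s: 22.17
tool_pos: [610.0, 34.6, 159.1]
orientation: [[0.148, 0.989, -0.0], [0.989, -0.148, -0.0], [-0.0, 0.0, -1.0]]
ft_force: [0.2, -0.1, -0.0]
finger_gap: 52.6
grip_force: 21.1
```

>>> drive_tool --pt "0 0 0 0 0 -1.5 50" --pt "0 0 0 0 0 -3 50" --pt "0 0 0 0 0 -4.5 50" --pt "0 0 0 0 0 -5.8 50" --pt "0 0 0 0 0 -6.8 50"

```text
time_s: 22.58
tool_pos: [607.7, 36.8, 90.3]
orientation: [[0.146, 0.989, -0.002], [0.989, -0.146, 0.0], [-0.0, -0.002, -1.0]]
ft_force: [-0.1, -0.1, -0.7]
finger_gap: 52.8
grip_force: 21.2
```

>>> drive_tool --pt "0 0 0 0 0 -0.6 50" --pt "0 0 0 0 0 -1 50" --pt "0 0 0 0 0 -1.3 50" --pt "0 0 0 0 0 -1.5 50" --pt "0 0 0 0 0 -1.65 50"

```text
time_s: 23.0
tool_pos: [608.6, 36.7, 75.5]
orientation: [[0.146, 0.989, 0.001], [0.989, -0.146, -0.0], [0.0, 0.001, -1.0]]
ft_force: [-0.1, 0.2, -0.8]
finger_gap: 52.6
grip_force: 21.2
```

>>> drive_tool --pt "0 0 0 0 0 -0.07 50" --pt "0 0 0 0 0 -0.13 50" --pt "0 0 0 0 0 -0.2 50" --pt "0 0 0 0 0 -0.2 50" --pt "0 0 0 0 0 -0.2 50"

```text
time_s: 23.42
tool_pos: [608.9, 36.7, 74.2]
orientation: [[0.146, 0.989, 0.001], [0.989, -0.146, -0.0], [0.0, 0.001, -1.0]]
ft_force: [-1.1, 0.2, 4.1]
finger_gap: 52.6
grip_force: 20.3
```

Contact. Release and go to the cup.

>>> drive_tool --pt "0 0 0 0 0 0 75" --pt "0 0 0 0 0 0 100" --pt "0 0 0 0 0 0 100" --pt "0 0 0 0 0 0 100" --pt "0 0 0 0 0 1 100"

```text
time_s: 23.83
tool_pos: [607.3, 36.7, 81.9]
orientation: [[0.146, 0.989, -0.003], [0.989, -0.146, 0.0], [-0.0, -0.003, -1.0]]
ft_force: [-0.9, 1.0, 0.0]
finger_gap: 85.3
grip_force: 0.0
```

>>> drive_tool --pt "0 0 0 0 0 2.5 100" --pt "0 0 0 0 0 5.5 100" --pt "0 0 0 0 0 8.5 100" --pt "0 0 0 0 0 10.5 100" --pt "0 0 0 0 0 11 100"

```text
time_s: 24.25
tool_pos: [609.9, 36.7, 198.0]
orientation: [[0.146, 0.989, 0.006], [0.989, -0.146, -0.0], [0.001, 0.006, -1.0]]
ft_force: [0.0, 0.6, 0.2]
finger_gap: 85.3
grip_force: 0.0
```

>>> drive_tool --pt "0 0 0 -2 -1 0 100" --pt "0 0 0 -4 -2.2 0 100" --pt "0 0 0 -6 -3.5 0 100" --pt "0 0 0 -8 -4.7 0 100" --pt "0 0 0 -10 -5.8 0 100"

```text
time_s: 24.67
tool_pos: [507.0, -21.7, 193.0]
orientation: [[0.146, 0.989, -0.001], [0.989, -0.146, 0.0], [-0.0, -0.001, -1.0]]
ft_force: [-0.1, -0.9, -0.1]
finger_gap: 85.4
grip_force: 0.0
```

>>> drive_tool --pt "0 0 0 -2.5 -1.4 0 100" --pt "0 0 0 -5 -3 0 100" --pt "0 0 0 -7 -4.1 0 100" --pt "0 0 0 -7.8 -4.6 0 100" --pt "0 0 0 -7.8 -4.6 0 100"

```text
time_s: 25.08
tool_pos: [429.3, -67.8, 193.3]
orientation: [[0.148, 0.989, -0.0], [0.989, -0.148, 0.0], [-0.0, -0.0, -1.0]]
ft_force: [0.5, -0.7, 0.2]
finger_gap: 85.4
grip_force: 0.0
```

```bash
python3 - <<'E'
from h import *
o=get_obs();print(o["tool_pos"],o["finger_gap"])
a=np.hstack([cv2.resize(snapshot("top")[95:345,130:410],None,fx=1.4,fy=1.4),cv2.resize(snapshot("scene")[90:340,180:460],None,fx=1.4,fy=1.4)])
cv2.imwrite("pics/p5.png",a)
E
```

```text
[429.28560445 -67.83622478 193.34975375] 85.37466087705249
```

View pics/p5.png

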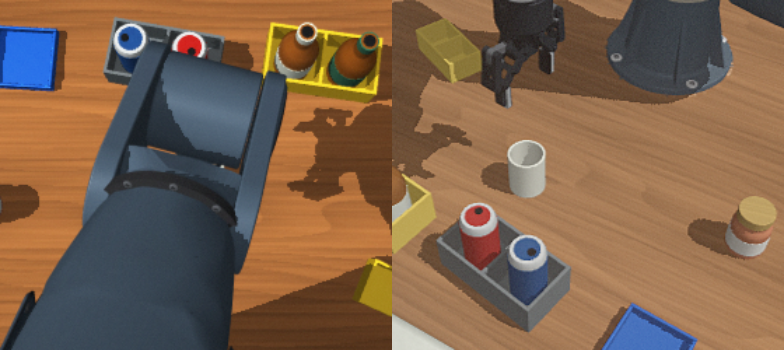

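Both cans stand in the grey bin. Now the cup.

>>> drive_tool --pt "0 0 0 0 0 -2.5 100" --pt "0 0 0 0 0 -5.5 100" --pt "0 0 0 0 0 -8.5 100" --pt "0 0 0 0 0 -11 100" --pt "0 0 0 0 0 -13 100"

```text
time_s: 25.6
tool_pos: [430.9, -66.6, 61.2]
orientation: [[0.145, 0.989, -0.001], [0.989, -0.145, 0.0], [0.0, -0.001, -1.0]]
ft_force: [0.3, 0.1, -0.8]
finger_gap: 85.7
grip_force: 0.0
```

>>> drive_tool --pt "0 0 0 0 0 -1 100" --pt "0 0 0 0 0 -2 100" --pt "0 0 0 0 0 -2.5 100" --pt "0 0 0 0 0 -2.5 100" --pt "0 0 0 0 0 -2.5 100"

```text
time_s: 26.02
tool_pos: [430.9, -67.3, 38.8]
orientation: [[0.146, 0.989, 0.001], [0.989, -0.146, -0.0], [-0.0, 0.001, -1.0]]
ft_force: [-0.8, 0.0, 0.1]
finger_gap: 85.3
grip_force: 0.0
```

>>> drive_tool --pt "0 0 0 0 0 0 55" --pt "0 0 0 0 0 0 55" --pt "0 0 0 0 0 0 55" --pt "0 0 0 0 0 0 55" --pt "0 0 0 0 0 0 55" --force 30

```text
time_s: 26.43
tool_pos: [431.4, -67.5, 39.4]
orientation: [[0.147, 0.989, 0.003], [0.989, -0.147, -0.001], [-0.0, 0.003, -1.0]]
ft_force: [0.9, 0.5, 8.6]
finger_gap: 59.0
grip_force: 30.3
```

>>> drive_tool --pt "0 0 0 0 0 0 55" --pt "0 0 0 0 0 0 55" --pt "0 0 0 0 0 0.5 55" --pt "0 0 0 0 0 1.2 55" --pt "0 0 0 0 0 2 55"

```text
time_s: 26.85
tool_pos: [430.0, -67.2, 58.9]
orientation: [[0.146, 0.989, -0.001], [0.989, -0.146, 0.0], [0.0, -0.001, -1.0]]
ft_force: [-0.7, -0.0, -2.2]
finger_gap: 59.0
grip_force: 33.1
```

>>> drive_tool --pt "0 0 0 0 0 1.5 55" --pt "0 0 0 0 0.5 3 55" --pt "0 0 0 0.3 1.5 4 55" --pt "0 0 0 0.6 3 4.5 55" --pt "0 0 0 1 5 4.5 55"

```text
time_s: 27.27
tool_pos: [441.0, -17.3, 105.2]
orientation: [[0.147, 0.989, 0.002], [0.989, -0.147, -0.0], [-0.0, 0.002, -1.0]]
ft_force: [0.3, -0.8, -2.2]
finger_gap: 59.0
grip_force: 33.2
```

>>> drive_tool --pt "0 0 0 0.5 2.5 0 55" --pt "0 0 0 1 5 0 55" --pt "0 0 0 1.5 8 0 55" --pt "0 0 0 2 11 0 55" --pt "0 0 0 2.6 14 0 55"

```text
time_s: 27.68
tool_pos: [466.2, 124.2, 104.1]
orientation: [[0.146, 0.989, 0.0], [0.989, -0.146, -0.0], [0.0, 0.0, -1.0]]
ft_force: [0.3, -0.2, -2.0]
finger_gap: 58.8
grip_force: 33.2
```

>>> drive_tool --pt "0 0 0 1.6 2 0 55" --pt "0 0 0 3.5 3.6 0 55" --pt "0 0 0 5.5 5 0 55" --pt "0 0 0 7.8 6.2 0 55" --pt "0 0 0 10 7.4 0 55"

```text
time_s: 28.1
tool_pos: [567.1, 197.6, 104.1]
orientation: [[0.146, 0.989, 0.0], [0.989, -0.146, -0.0], [-0.0, 0.0, -1.0]]
ft_force: [-0.1, -0.2, -1.4]
finger_gap: 59.0
grip_force: 33.2
```

>>> drive_tool --pt "0 0 0 1.6 1 0 55" --pt "0 0 0 3 1.9 0 55" --pt "0 0 0 4 2.5 0 55" --pt "0 0 0 4.4 2.65 0 55" --pt "0 0 0 4.4 2.65 0 55"

```text
time_s: 28.52
tool_pos: [610.6, 223.3, 103.6]
orientation: [[0.146, 0.989, 0.0], [0.989, -0.146, -0.0], [0.0, 0.0, -1.0]]
ft_force: [-0.1, -0.0, -1.4]
finger_gap: 58.8
grip_force: 33.2
```

```bash
python3 - <<'E'
from h import *
o=get_obs();print(o["tool_pos"],o["finger_gap"])
cv2.imwrite("pics/p6.png",cv2.resize(snapshot("scene")[150:400,220:500],None,fx=2,fy=2))
E
```

```text
[610.58954498 223.34375776 103.60536629] 58.77784206822471
```

View pics/p6.png

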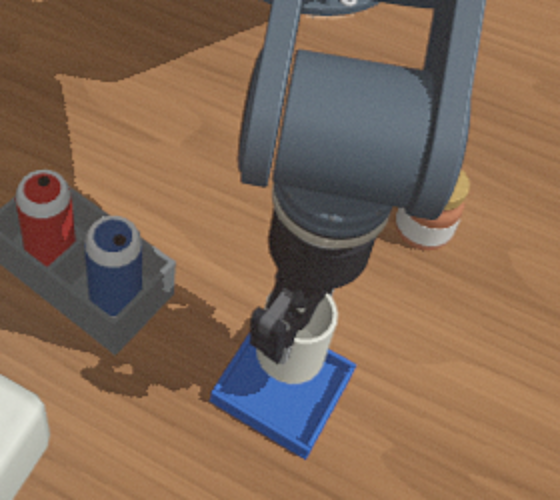

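The cup is upright above the tray, its bottom at about 65 mm. Lowering it to the 5 mm floor.

>>> drive_tool --pt "0 0 0 0 0 -1.2 55" --pt "0 0 0 0 0 -2.5 55" --pt "0 0 0 0 0 -3.7 55" --pt "0 0 0 0 0 -4.5 55" --pt "0 0 0 0 0 -5 55"

```text
time_s: 28.98
tool_pos: [609.4, 222.9, 51.2]
orientation: [[0.146, 0.989, -0.003], [0.989, -0.146, -0.001], [-0.001, -0.002, -1.0]]
ft_force: [-0.3, -0.5, -2.1]
finger_gap: 58.8
grip_force: 33.2
```

>>> drive_tool --pt "0 0 0 0 0 -0.4 55" --pt "0 0 0 0 0 -0.7 55" --pt "0 0 0 0 0 -0.85 55" --pt "0 0 0 0 0 -0.9 55" --pt "0 0 0 0 0 -0.9 55"

```text
time_s: 29.4
tool_pos: [610.5, 223.3, 44.6]
orientation: [[0.146, 0.989, 0.0], [0.989, -0.146, 0.0], [0.0, 0.0, -1.0]]
ft_force: [0.6, 0.3, -1.3]
finger_gap: 58.8
grip_force: 33.2
```

>>> drive_tool --pt "0 0 0 0 0 -0.05 55" --pt "0 0 0 0 0 -0.1 55" --pt "0 0 0 0 0 -0.15 55" --pt "0 0 0 0 0 -0.15 55" --pt "0 0 0 0 0 -0.15 55"

```text
time_s: 29.82
tool_pos: [610.7, 223.4, 44.4]
orientation: [[0.146, 0.989, 0.001], [0.989, -0.146, 0.0], [0.0, 0.001, -1.0]]
ft_force: [-4.0, -1.3, 11.3]
finger_gap: 59.0
grip_force: 34.4
```

Contact. Release, rise and back away, then a final look.

>>> drive_tool --pt "0 0 0 0 0 0 75" --pt "0 0 0 0 0 0 100" --pt "0 0 0 0 0 0 100" --pt "0 0 0 0 0 0 100" --pt "0 0 0 0 0 1 100"

```text
time_s: 30.23
tool_pos: [609.3, 222.9, 51.3]
orientation: [[0.146, 0.989, -0.003], [0.989, -0.146, -0.001], [-0.001, -0.003, -1.0]]
ft_force: [-0.8, 0.1, -0.6]
finger_gap: 85.5
grip_force: 0.0
```

>>> drive_tool --pt "0 0 0 0 0 2 100" --pt "0 0 0 0 0 5 100" --pt "0 0 0 0 0 8.5 100" --pt "0 0 0 0 0 12 100" --pt "0 0 0 0 0 15 100"

```text
time_s: 30.65
tool_pos: [610.5, 223.3, 206.1]
orientation: [[0.146, 0.989, 0.002], [0.989, -0.146, 0.001], [0.001, 0.002, -1.0]]
ft_force: [0.4, -0.1, -0.4]
finger_gap: 85.2
grip_force: 0.0
```

>>> drive_tool --pt "0 0 0 -2.5 2 1 100" --pt "0 0 0 -5 5 2 100" --pt "0 0 0 -7.5 8 2 100" --pt "0 0 0 -10 10 2 100" --pt "0 0 0 -11 11 2 100"

```text
time_s: 31.07
tool_pos: [497.6, 335.4, 223.8]
orientation: [[0.144, 0.99, 0.0], [0.99, -0.144, 0.001], [0.001, -0.0, -1.0]]
ft_force: [-0.6, -0.0, -0.3]
finger_gap: 85.5
grip_force: 0.0
```

>>> drive_tool --pt "0 0 0 -2.5 2 0 100" --pt "0 0 0 -5.5 4 0 100" --pt "0 0 0 -8.5 6 0 100" --pt "0 0 0 -10 7 0 100" --pt "0 0 0 -10 7 0 100"

```text
time_s: 31.48
tool_pos: [398.0, 404.8, 223.4]
orientation: [[0.143, 0.99, -0.0], [0.99, -0.143, 0.0], [0.0, -0.0, -1.0]]
ft_force: [0.1, 0.7, -0.1]
finger_gap: 85.7
grip_force: 0.0
```

```bash
python3 - <<'E'
from h import *
o=get_obs();print(o["tool_pos"],o["ft_force"])
a=np.hstack([cv2.resize(snapshot("top"),None,fx=.71,fy=.71),cv2.resize(snapshot("scene"),None,fx=.71,fy=.71)])
cv2.imwrite("pics/p7.png",a)
E
```

```text
[397.98242019 404.79146612 223.43450206] [ 0.11387996  0.67161149 -0.0782556 ]
```

View pics/p7.png

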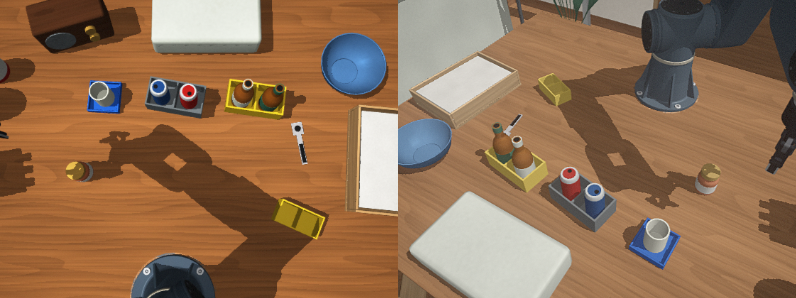

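Everything is upright in its place: cup in tray (103,95), cans in bin (175,95), bottles in crate (256,95). The jar (75,171) and opener (300,140) look unmoved.

```bash
python3 -c "
from station import job_done; print(job_done())"
```

```text
the job is handed in; nothing more can be done
None
```

The job is handed in after about 32 s of the 138 s allowed: the last pictures show both bottles upright in the large yellow crate, both cans upright in the grey bin and the cup upright in the blue tray, all lowered to contact before release, with the jar and opener left untouched.

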